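Eject the bored handle blank and close the boring jig's guard

TASK

The wooden handle blank in the boring jig is finished. Swing the jig's half-open guard gently all the way back onto its rear stop, push the spring ejector right home so that the blank slides out of the nest onto the outfeed shelf, and let the ejector spring back; then lower the guard gently until it lies fully down on its stops. Leave the blank on the shelf and the tools around the jig where they are.

Things in the scene. Friction and masses are not known exactly. Their poses are not given: they have to be found in the camera images.
- jig: grey bench boring jig, fixed. Origin on the table under the nest; x = the way the blank is ejected (away from the robot), y = towards hinge and motor. Base x -155 to 85, y -95 to 130 mm, top 40 mm above the table. On its +y side: hinge block, motor (94 mm high, y 135 to 220) and rear-stop post (162 mm high, at x 60, y 146). Two rubber stops at y -44 carry the closed guard.
- nest (a point): centre of the nest floor, 40 mm above the table, at jig (17, 0): a channel along jig x, 36 mm wide, 100 mm long, with steel cheeks 22 mm high.
- shelf (a point): centre of the dark outfeed shelf's floor, level with the nest floor, at jig (147, 0): it runs from jig x 85 to 209 mm, 78 mm wide, with 20 mm lips on its two sides and far end.
- guard (a joint): guard's hinge angle, rad: 0 = level, down on its stops; grows as the free edge rises; 1.75 = leaning on the rear stop. The hinge is stiff (0.3 N m friction): the guard stays where it is left; 1 N (down) to 3 N (up), square to the guard at its bar, moves it. Gently: slower than 1.3 rad/s (about 240 mm/s at the bar) over the last 0.35 rad before either stop.
- guard_hinge (a point): point on the guard's hinge axis at the middle of the guard, at jig (17.5, 110, 85) mm; the axis runs along jig x. The guard is a clear window in an aluminium frame, 116 mm along the hinge, 165 mm deep, with 36 mm skirts hanging from its two ends (jig x -38 and 73); a blank left half out stops it closing.
- guard_bar (a point): centre of the guard's handle bar: round, dark, 12 mm thick, 110 mm long along jig x, 190 mm from the hinge axis, on two thin posts 25 mm in front of the guard's edge. At angle q it is at jig y = 110 - 190 cos q, z = 85 + 190 sin q mm.
- ejector (a joint): travel of the spring ejector slide along jig +x, m: 0 = at rest, 0.100 = right home. Its spring pushes back with 1.6 N at rest, 5.6 N home, and returns it when let go. It pushes the blank ahead of it.
- ejector_pad (a point): point on the near face of the ejector paddle, the face to push towards jig +x; at rest at jig (-174, 0), 90 mm above the table. The paddle is an upright dark steel plate at the near end of the jig, 8 mm thick, 44 mm wide, from 42 to 114 mm above the table.
- blank: loose pale wooden blank, 80 x 30 x 28 mm (long along jig x), about 50 g, in the nest; origin at the centre of its underside, at about jig x 31 mm at the start; the ejector, right home, leaves it at about jig x 127 mm, on the shelf.
- mallet: carver's round wooden mallet lying on its side, head 120 mm long and 72 mm across; origin on the table under the head's near end; to be left alone
- chisel: pale-handled chisel lying flat, 245 mm long, 26 mm high; origin under the front of the handle; to be left alone
- gouge: dark-handled gouge lying flat, 225 mm long, 26 mm high; origin under the front of the handle; to be left alone
- stone: grey sharpening stone, 150 x 50 x 25 mm; origin under its centre; to be left alone
Things that resemble listed ones, but are neither listed nor needed, are in the scene too. There is more than one size of the blank; the one meant has the size given above.

How it is judged (in metres and radians):
On the way, in this order (a step that is already met when the one before it is completed fails the run):
1. the guard is swung back onto its rear stop (value of joint guard above 1.68 rad), for 0.2 s.
2. with the guard back, the ejector is pushed home and the blank is out on the shelf (value of joint guard above 1.5 rad and value of joint ejector above 0.09 m and x of blank in the frame of jig between 0.118 and 0.18 m and y of blank in the frame of jig between -0.03 and 0.03 m and z of blank in the frame of jig between 0.03 and 0.055 m), for 0.05 s.
At the end, for the whole second after the job is handed in: the guard lies down on its stops (within 0.03 rad), the ejector has sprung back (within 10 mm), and the blank rests on the outfeed shelf, its centre 118 to 180 mm along jig x, within 30 mm of the centre line and not fallen off (value of joint guard below 0.03 rad and value of joint ejector below 0.01 m and x of blank in the frame of jig between 0.118 and 0.18 m and y of blank in the frame of jig between -0.03 and 0.03 m and z of blank in the frame of jig between 0.03 and 0.055 m and linear speed of blank below 0.02 m/s and velocity of joint guard between -0.05 and 0.05 rad/s); the robot touches nothing.
It fails at once if the guard is slammed (over 1.3 rad/s in the last 0.35 rad before the closed or the rear stop) ((value of joint guard below 0.35 rad and velocity of joint guard below -1.3 rad/s) or (value of joint guard above 1.4 rad and velocity of joint guard above 1.3 rad/s)).
It fails at once if a tool lying around the jig (mallet, chisel, gouge, stone) is moved by more than 30 mm (distance of any of mallet, chisel, gouge, stone from where it was at the start of the episode above 0.03 m).
It also fails if it takes over 72 s, if anything falls off the work surface, if the arm or the gripper's body presses on something with over 40 N, if the wrist force passes 120 N, or if a joint passes its speed limit or range.

ROBOT

A 6-joint arm with a two-finger parallel gripper is mounted at the origin on the work surface. World frame = base frame: x ahead of the robot, y to its left, z up, the work surface at z = 0. Lengths are in mm, angles in rad, forces in N, time in s.
With the tool pointing down it reaches from about 275 to 775 mm from the base axis. Payload 14.6 kg.
Tool frame: the origin (TCP) lies between the finger pads; the fingertips stand arm.tip_reach ahead of it and the grasp point (between the pads) lies 11 mm behind it (arm.tip_reach is the distance from the TCP to the fingertips, in mm); z points along the fingers, y is the line along which they close (so a half turn about z gives the same grasp; the last joint's range is limited). The gripper opens to 85 mm and grips with 20 to 120 N. Pads are 22 mm wide; open, the fingers measure 114 mm over their backs; the gripper's body (76 mm by 85 mm) begins 54 mm behind the grasp point. The pads swing forward as they close: fully open they stand 13 mm farther back than shut.
Start: joints at [1.158, 0.263, -0.048, 1.259, 0, 1.415], TCP at [133.855, 507.652, 239.278] pointing down, gripper open.
Joint ranges: [-2.65, 2.65], [-0.89, 1.7], [-1.18, 1.37], [-2.13, 2.11], [-1.35, 1.29], [-3.14, 3.14]. Speed limits (rad/s): [1.89, 1.89, 2.57, 2.79, 3.14, 3.14].

INTERFACE

Orientations are given as a 3x3 rotation matrix whose columns are the frame's x, y, z axes.
In Python, from bench import arm gives the robot as it stands. The module is installed in compiled form; this text tells all that it offers.
- The arm moves only by the tool servo_tool, never from a script. Its argument "deltas" is one flat list of numbers, 5 for each row, row after row: the shift along the tool's x, y, z in units of 0.03 m (1.0 is 0.03 m), then the turn about the tool's z in units of 0.08 rad (1.0 is 0.08 rad), then the closure, from -1 (fully open) to 1 (shut), so that 0 is half open. In form: [tx, ty, tz, twist, jaw, tx, ty, tz, twist, jaw, ...]. A call has 1 to 20 rows; each row shifts and turns the commanded pose from where the row before left it, along the tool's axes as they then stand; what a row does not reach is not made up. A row lasts 1/12 s, in which the tool goes at most 41.7 mm and 7.16 degrees, less where a joint would pass 70% of its speed; a pose out of reach is approached as far as the arm can. A call with a number of a shift or a turn outside -1 to 1 is refused whole. A call with a gripper value outside its range is refused whole. The fingers move at their own pace and stop on an object; the grip force is fixed at half the most. Time passes only in rows, so rows that do not move let the fingers close. It gives the time, the measured TCP pose, the force, the opening and the grip force at its end, in the units of the state.
- arm.read_state(): the state, without advancing time (a new reading comes with each control period).
- arm.capture(name): name is "scene" or "top"; returns (picture, depth): 480x640x3 uint8, red, green, blue; 480x640 float32, mm along the optical axis (not along the pixel's ray), 0 where there is no reading.
- arm.get_calibration(name): a dict with "fx", "fy", "cx", "cy" (pixels), "pose" (4x4, takes a point from camera to world coordinates). Camera axes: x right, y up, looking along -z (the intrinsics and any distortion apply to the point x, -y, -z); pixel columns grow to the right and rows downward; lengths in mm; the calibration is good to about 2 mm. A picture is of the moment at which its call begins. get_calibration takes no time and is no camera call.
- arm.hand_in(): hands the job in; it is judged then, once.
The state is a dict: "t": time; "joint_pos": joint angles; "joint_velocities": joint speeds; "tau": joint torques, N m; "eef_pos": TCP position; "ee_rot": TCP orientation; "wrist_force": force on the tool from outside, world axes, zero at the start; "wrist_torque": the same for the moment, N m; "gripper_width": opening from 0.0 (shut) to 1.0 (fully open); "grasp_force": force on a finger pad.
Only numpy, scipy, OpenCV 4.12 (cv2) and the standard library are available. Lean on these libraries where they do the work, as an engineer would, in place of code of your own. Each camera call takes 0.05 s, during which the arm holds its last target. There are 200 camera calls.

## Working session

There is one attempt and no reset: what is moved stays moved. The work goes in short steps, Python scripts to look and compute and a tool call to move; the robot and the scene stay as the last step left them, time stands still between calls to the robot, and variables do not carry over. Pictures are saved under pics/ and viewed, at most 10 in all, crops included, and the job is handed in when it is done.

Besides the shell and the picture viewer there is one more tool, called by a JSON object that holds its "op" and its "data", one argument or row to a line. servo_tool: Moves the arm, as the interface text tells. Its arguments: {"type":"object","properties":{"deltas":{"type":"array","items":{"type":"number"}}},"required":["deltas"]}

```bash
mkdir -p pics; python3 - <<'E'
from bench import arm
import cv2,numpy as np
print(arm.tip_reach); s=arm.read_state(); print(s['eef_pos'],np.round(s['ee_rot'],3),s['gripper_width'])
for n in("scene","top"):
    p,d=arm.capture(n); cv2.imwrite(f"pics/{n}1.png",p[:,:,::-1]); np.save(f"pics/{n}1.npy",d)
    c=arm.get_calibration(n); print(n,{k:np.round(v,3) for k,v in c.items()})
E
```

```text
8.0
[133.74137191 507.38407236 238.82890382] [[-0.967  0.255 -0.   ]
 [ 0.255  0.967 -0.001]
 [ 0.    -0.001 -1.   ]] 1.0024404624861576
scene {'fx': np.float64(575.547), 'fy': np.float64(575.547), 'cx': np.float64(310.234), 'cy': np.float64(243.413), 'pose': array([[ 6.000000e-01, -4.930000e-01,  6.300000e-01,  1.330808e+03],
       [ 8.000000e-01,  3.930000e-01, -4.530000e-01, -5.328470e+02],
       [-2.400000e-02,  7.760000e-01,  6.300000e-01,  8.240750e+02],
       [ 0.000000e+00,  0.000000e+00,  0.000000e+00,  1.000000e+00]])}
top {'fx': np.float64(555.658), 'fy': np.float64(555.658), 'cx': np.float64(321.589), 'cy': np.float64(242.51), 'pose': array([[ 2.900000e-02,  9.930000e-01, -1.120000e-01,  4.637210e+02],
       [-9.990000e-01,  3.000000e-02,  1.200000e-02,  7.083000e+00],
       [ 1.500000e-02,  1.110000e-01,  9.940000e-01,  1.224921e+03],
       [ 0.000000e+00,  0.000000e+00,  0.000000e+00,  1.000000e+00]])}
```

View pics/scene1.png

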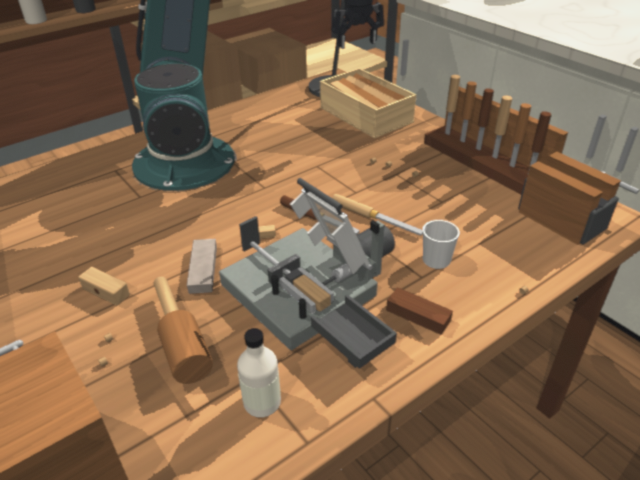

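View pics/top1.png

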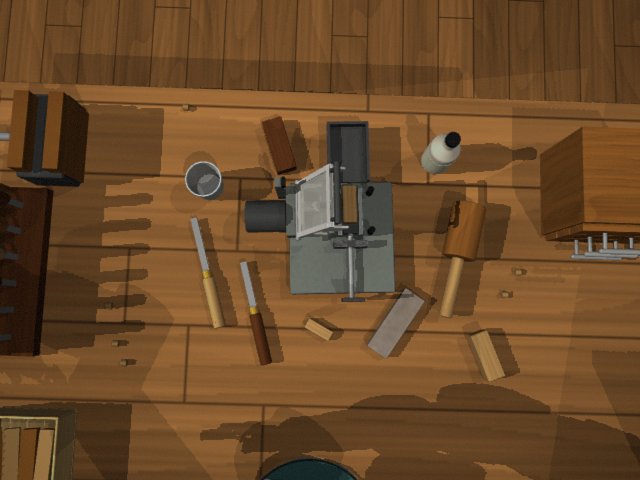

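The pictures show the jig near the middle: base corners in the top view at about (290,293), (395,293) and (393,182), paddle at (353,300), bar near (338,195), blank at (350,205), shelf at (348,150). The arm is off at the lower left.

```bash
cat > h.py <<'E'
import numpy as np,cv2
from bench import arm
def cloud(d,c):
    v,u=np.mgrid[:480,:640]; P=np.stack([(u-c['cx'])/c['fx']*d,-(v-c['cy'])/c['fy']*d,-d],-1)
    return P@c['pose'][:3,:3].T+c['pose'][:3,3]
def ray(n,u,v,z):
    c=arm.get_calibration(n); r=c['pose'][:3,:3]@np.array([(u-c['cx'])/c['fx'],-(v-c['cy'])/c['fy'],-1]); o=c['pose'][:3,3]
    return o+r*(z-o[2])/r[2]
E
python3 - <<'E'
from h import *
d=np.load('pics/top1.npy'); P=cloud(d,arm.get_calibration('top')); p=cv2.imread('pics/top1.png').astype(int)
print('table z',np.median(P[340:370,200:240,2]))
grey=(p.max(2)-p.min(2)<35)
m=((abs(P[...,2]-40)<8)&grey).astype(np.uint8); m[:170]=0;m[300:]=0;m[:,:280]=0;m[:,400:]=0
m=cv2.morphologyEx(m,cv2.MORPH_OPEN,np.ones((3,3)))
near=[(u,np.nonzero(m[:,u])[0].max()+.5) for u in range(300,385) if not 335<u<368]
right=[(np.nonzero(m[v])[0].max()+.5,v) for v in range(190,285)]
def fit(l):
    q=np.array([ray('top',u,v,40)[:2] for u,v in l]); return cv2.fitLine(q.astype(np.float32),cv2.DIST_HUBER,0,.01,.01).ravel()
n,r=fit(near),fit(right); print('near',n,'right',r)
A=np.array([n[:2],-r[:2]]).T; t=np.linalg.solve(A,r[2:]-n[2:]); C=n[2:]+t[0]*n[:2]
yn=np.arctan2(n[1],n[0]);yr=np.arctan2(r[1],r[0]); print('corner(-155,-95)',C,'yaws',np.degrees([yn-np.pi/2,yr]))
left=[(np.nonzero(m[v])[0].min()-.5,v) for v in range(245,285)]; l=fit(left);print('left',l)
# far-right corner
print('far right rows',[np.nonzero(m[:,u])[0].min() for u in (375,380,385,390)])
print([ray('top',u,v,40) for u,v in((290,293),(395,293),(393,182))])
for (u,v) in((353,300),(350,300),(338,195),(337,170),(350,205),(350,150)): print(u,v,P[v,u])
# dark bar: highest points
sub=P[150:250,290:365]; k=np.argsort(sub[...,2].ravel())[-60:]; print(sub.reshape(-1,3)[k][::6], np.median(sub.reshape(-1,3)[k],0))
big=cv2.resize(cv2.imread('pics/top1.png')[100:320,230:430],None,fx=2.7,fy=2.7,interpolation=cv2.INTER_CUBIC);cv2.imwrite('pics/crop.png',big)
E
```

```text
table z -0.04973872419157033
near [ 5.4754950e-02 -9.9849981e-01  4.8969873e+02 -3.2526196e+01] right [ 9.9873066e-01  5.0369024e-02  6.1280054e+02 -1.6106975e+02]
corner(-155,-95) [ 497.06778 -166.9065 ] yaws [-176.86119     2.887154]
left [9.9938154e-01 3.5165202e-02 5.4748749e+02 5.9656185e+01]
far right rows [np.int64(182), np.int64(182), np.int64(182), np.int64(182)]
[array([486.89680011,  56.46308586,  40.        ]), array([ 493.39103806, -166.79415135,   40.        ]), array([ 733.96328235, -159.05225371,   40.        ])]
353 300 [475.23453111 -72.46994699 112.66792705]
350 300 [475.06086389 -66.4824443  112.74740263]
338 195 [656.99088915 -31.23877773 261.42325466]
337 170 [700.47524458 -28.10650502 267.25688639]
350 205 [675.24542132 -64.87262548  67.41242692]
350 150 [803.56954551 -64.03404058  35.43856118]
[[ 675.54340365  -28.77835609  266.52356889]
 [ 664.8613574   -32.54927035  266.88281757]
 [ 646.95228509  -31.23728641  267.15511396]
 [ 691.44683818  -28.32932658  267.46638267]
 [ 668.14054341  -28.91721231  267.71282319]
 [ 673.40151524  -28.76383337  268.13695015]
 [ 685.64127715  -28.3989205   269.31103919]
 [ 463.7209445     7.08284518 1224.92095385]
 [ 463.7209445     7.08284518 1224.92095385]
 [ 463.7209445     7.08284518 1224.92095385]] [631.83299279 -27.13575159 268.07475847]
```

View pics/crop.png

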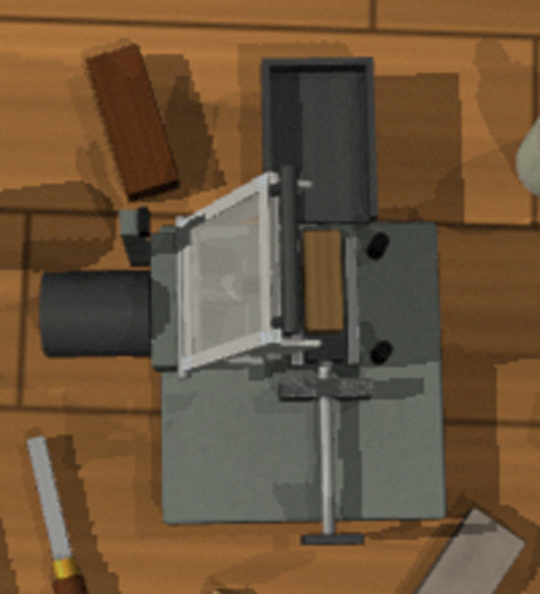

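{"op": "servo_tool", "data": {
  "deltas": [0,0,-0.8,-0.95,1,0,0,-0.8,-0.95,1,0,0,-0.8,-0.95,1,0,0,-0.7,-0.95,1,-0.5,-0.7,0,0,1,-0.5,-0.7,0,0,1,-0.5,-0.7,0,0,1,-0.5,-0.7,0,0,1,-0.5,-0.7,0,0,1,-0.5,-0.7,0,0,1,-0.5,-0.7,0,0,1,-0.5,-0.7,0,0,1,-0.5,-0.7,0,0,1,-0.5,-0.7,0,0,1,-0.5,-0.7,0,0,1,-0.5,-0.7,0,0,1,-0.5,-0.7,0,0,1,-0.5,-0.7,0,0,1,-0.5,-0.7,0,0,1,-0.5,-0.7,0,0,1]
}}

```text
t: 1.77
eef_pos: [389.6, 181.9, 332.1]
ee_rot: [[-0.999, -0.046, -0.0], [-0.046, 0.999, -0.0], [0.0, -0.0, -1.0]]
wrist_force: [0.7, 0.8, -0.0]
gripper_width: -0.0
grasp_force: 0.0
```

{"op": "servo_tool", "data": {
  "deltas": [-0.61,-0.68,0,0,1,-0.61,-0.68,0,0,1,-0.61,-0.68,0,0,1,-0.61,-0.68,0,0,1,-0.61,-0.68,0,0,1,-0.61,-0.68,0,0,1,-0.61,-0.68,0,0,1,-0.61,-0.68,0,0,1,-0.61,-0.68,0,0,1,-0.61,-0.68,0,0,1,-0.61,-0.68,0,0,1,-0.61,-0.68,0,0,1,-0.61,-0.68,0,0,1,-0.61,-0.68,0,0,1,0,0,0.8,0,1,0,0,0.8,0,1,0,0,0.7,0,1,0,0,0,0,1,0,0,0,0,1]
}}

```text
t: 3.35
eef_pos: [657.7, -90.2, 262.9]
ee_rot: [[-0.999, -0.046, -0.002], [-0.046, 0.999, 0.001], [0.002, 0.001, -1.0]]
wrist_force: [-0.8, -0.6, 0.3]
gripper_width: 0.001
grasp_force: 0.0
```

{"op": "servo_tool", "data": {
  "deltas": [0,0.5,0,0,1,0,0.5,0,0,1,0,0.2,0,0,1,0,0.2,0,0,1,0,0.2,0,0,1,0,0.2,0,0,1,0,0.2,0,0,1]
}}

```text
t: 3.93
eef_pos: [656.3, -32.8, 268.8]
ee_rot: [[-0.999, -0.045, 0.008], [-0.045, 0.999, -0.008], [-0.008, -0.008, -1.0]]
wrist_force: [-14.0, -24.1, 58.6]
gripper_width: -0.002
grasp_force: 24.3
```

```bash
python3 - <<'E'
from h import *
s=arm.read_state(); print(s['eef_pos'],s['wrist_force'])
p,d=arm.capture('scene'); cv2.imwrite('pics/s2.png',cv2.resize(p[150:350,200:460,::-1],None,fx=3,fy=3))
E
```

```text
[656.32054651 -32.79244895 268.81904914] [-14.02904146 -24.06686859  58.58557995]
```

View pics/s2.png

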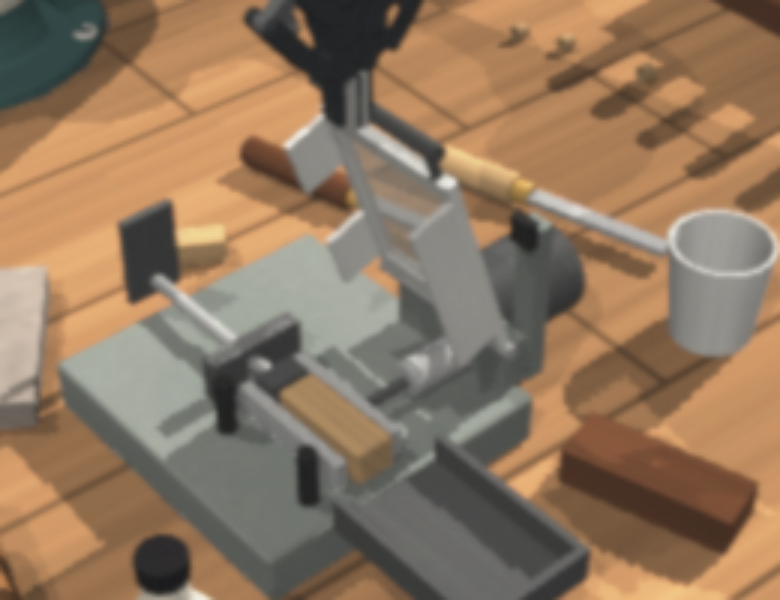

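The scene crop shows the fingertips over the middle of the bar at about (350,110), riding on top of it and pressing along the guard. I'm backing off and going lower.

{"op": "servo_tool", "data": {
  "deltas": [0,0,-0.3,0,1,0,-0.3,-0.4,0,1,0,-1,-0.3,0,1,0,-1,0,0,1,0,-1,0,0,1,0,-1,0,0,1,0,-1,0,0,1,0,0,0,0,1]
}}

```text
t: 4.65
eef_pos: [662.7, -193.8, 292.8]
ee_rot: [[-0.999, -0.043, -0.0], [-0.043, 0.999, -0.001], [0.0, -0.001, -1.0]]
wrist_force: [-0.6, -0.4, -0.7]
gripper_width: 0.001
grasp_force: 0.0
```

```bash
python3 - <<'E'
from h import *
s=arm.read_state(); print(s['eef_pos'],s['wrist_force'])
R=np.array([[.9989,-.0465],[.0465,.9989]]); o=np.array([644.4,-64.8])
for n in('scene','top'):
    p,d=arm.capture(n); P=cloud(d,arm.get_calibration(n)); J=P.copy(); J[...,:2]=(P[...,:2]-o)@R
    dark=(p.max(2)<75)&(d>0)
    m=(abs(J[...,0]-17)<48)&(J[...,1]>-40)&(J[...,1]<150)&(J[...,2]>215)&(J[...,2]<300)
    for k in(m&dark,m): print(n,k.sum(),np.percentile(J[k],[2,25,50,75,98],axis=0).round(1) if k.sum()>5 else '')
E
```

```text
[ 662.7272891  -193.76206761  292.77891886] [-0.57933467 -0.39988154 -0.65594709]
scene 157 [[-27.   40.8 246.8]
 [-13.9  42.7 265.4]
 [ 10.9  43.9 267.6]
 [ 39.2  44.9 269. ]
 [ 63.3  52.7 271. ]]
scene 686 [[-29.5  41.5 216.3]
 [ -8.1  45.2 234.2]
 [ 16.1  52.7 241.6]
 [ 40.6  56.5 268. ]
 [ 62.5  62.1 271.5]]
top 291 [[-28.8  44.8 248.3]
 [ -7.   47.2 268.4]
 [ 19.1  49.7 269.8]
 [ 43.   52.  271.4]
 [ 63.1  58.7 274. ]]
top 749 [[-29.   45.3 217.1]
 [ -6.6  51.  239.2]
 [ 17.2  56.5 248.7]
 [ 41.5  62.7 269.8]
 [ 62.8  68.4 273.5]]
```

{"op": "servo_tool", "data": {
  "deltas": [0,0.9,0.7,0,1,0,0.9,0.65,0,1,0,0.9,0,0,1,0,0.9,0,0,1,0,0.6,0,0,1,0,0.4,0,0,1,0,0.2,0,0,1,0,0.2,0,0,1,0,0.2,0,0,1,0,0.2,0,0,1,0,0.2,0,0,1]
}}

```text
t: 5.67
eef_pos: [655.2, -21.8, 252.9]
ee_rot: [[-0.999, -0.045, 0.0], [-0.045, 0.999, -0.001], [-0.0, -0.001, -1.0]]
wrist_force: [0.0, -2.6, 2.5]
gripper_width: -0.002
grasp_force: 1.3
```

{"op": "servo_tool", "data": {
  "deltas": [0,0.25,0,0,1,0,0.25,0,0,1,0,0.25,0,0,1,0,0.25,0,0,1,0,0.25,0,0,1,0,0.25,0,0,1,0,0.2,0,0,1,0,0.2,0,0,1,0,0.2,0,0,1,0,0.2,0,0,1]
}}

```text
t: 6.5
eef_pos: [651.7, 48.1, 252.5]
ee_rot: [[-0.999, -0.046, -0.001], [-0.046, 0.999, 0.0], [0.001, 0.0, -1.0]]
wrist_force: [0.0, -1.7, -1.3]
gripper_width: -0.002
grasp_force: 0.8
```

{"op": "servo_tool", "data": {
  "deltas": [0,0.1,0,0,1,0,0.1,0,0,1,0,0.1,0,0,1,0,0,0,0,1]
}}

```text
t: 6.83
eef_pos: [651.4, 56.6, 252.7]
ee_rot: [[-0.999, -0.046, -0.0], [-0.046, 0.999, -0.0], [0.0, -0.0, -1.0]]
wrist_force: [-0.5, -0.1, -0.5]
gripper_width: 0.004
grasp_force: 0.2
```

```bash
cat >> h.py <<'E'
R=np.array([[.9989,-.0465],[.0465,.9989]]); o=np.array([644.4,-64.8])
def look(n,y0,y1,z0,z1,x0=-31,x1=65):
    p,d=arm.capture(n); J=cloud(d,arm.get_calibration(n)); J[...,:2]=(J[...,:2]-o)@R
    m=(p.max(2)<75)&(d>0)&(J[...,0]>x0)&(J[...,0]<x1)&(J[...,1]>y0)&(J[...,1]<y1)&(J[...,2]>z0)&(J[...,2]<z1)
    print(n,m.sum(),np.percentile(J[m],[5,25,50,75,95],axis=0).round(1) if m.sum()>5 else ''); return p
E
python3 - <<'E'
from h import *
look('scene',110,190,230,300,35,75); p=look('top',110,190,230,300,35,75)
E
```

```text
scene 90 [[ 38.8 133.8 257.2]
 [ 49.8 135.  269.4]
 [ 63.2 136.  272.6]
 [ 68.7 137.3 274.2]
 [ 74.1 139.  276.1]]
top 0
```

{"op": "servo_tool", "data": {
  "deltas": [0,0.08,0,0,1,0,0.08,0,0,1,0,0,0,0,1,0,0,0,0,1,0,0,0,0,1]
}}

```text
t: 7.35
eef_pos: [651.5, 57.4, 252.9]
ee_rot: [[-0.999, -0.043, 0.0], [-0.043, 0.999, -0.007], [0.0, -0.007, -1.0]]
wrist_force: [0.5, -27.6, -0.2]
gripper_width: -0.003
grasp_force: 13.6
```

{"op": "servo_tool", "data": {
  "deltas": [0,-0.5,0,0,1,0,-0.76,0,0,1,0.8,-0.4,0,0,1,0.8,-0.4,0,0,1,0.8,-0.4,0,0,1,0.8,-0.4,0,0,1,0.8,-0.4,0,0,1,0.8,-0.4,0,0,1,0.8,-0.4,0,0,1,0.8,0,0,0,1,0.8,0,0,0,1,0.55,0,0,0,1,0,0,0.8,0,1,0,0,0.8,0,1,0,0,0.8,0,1,0,0,0.8,0,1,0,0,0.8,0,1,0,0,0.8,0,1,0,0,0.8,0,1,0,0,0,0,1]
}}

```text
t: 9.02
eef_pos: [422.8, -70.5, 81.9]
ee_rot: [[-0.999, -0.046, -0.004], [-0.046, 0.999, 0.002], [0.004, 0.002, -1.0]]
wrist_force: [-1.4, 1.1, -0.2]
gripper_width: 0.001
grasp_force: 0.0
```

{"op": "servo_tool", "data": {
  "deltas": [-0.4,-0.15,0,0,1,-0.3,0,0,0,1,-0.3,0,0,0,1,-0.3,0,0,0,1,-0.3,0,0,0,1,-0.3,0,0,0,1,-0.3,0,0,0,1,-0.3,0,0,0,1,-0.3,0,0,0,1,-0.3,0,0,0,1,-0.3,0,0,0,1,-0.3,0,0,0,1,-0.2,0,0,0,1,-0.2,0,0,0,1,0,0,0,0,1]
}}

```text
t: 10.27
eef_pos: [548.6, -69.7, 84.5]
ee_rot: [[-0.999, -0.047, -0.0], [-0.047, 0.999, 0.0], [0.0, 0.0, -1.0]]
wrist_force: [-4.7, 0.7, 3.9]
gripper_width: 0.002
grasp_force: 2.5
```

```bash
cat > b.py <<'E'
from h import *
print(arm.read_state()['wrist_force'])
for n in('scene','top'):
    p,d=arm.capture(n); J=cloud(d,arm.get_calibration(n)); J[...,:2]=(J[...,:2]-o)@R
    hsv=cv2.cvtColor(p,cv2.COLOR_RGB2HSV)
    m=(hsv[...,1]>80)&(J[...,0]>20)&(J[...,0]<215)&(abs(J[...,1])<38)&(J[...,2]>60)&(J[...,2]<76)
    print(n,m.sum(),np.percentile(J[m],[2,50,98],axis=0).round(1) if m.sum()>5 else '')
E
python3 b.py
```

```text
[-4.70877409  0.7265208   3.93380668]
scene 588 [[ 80.4 -18.8  60.9]
 [122.2  -5.9  66.4]
 [158.4  10.1  69.3]]
top 518 [[ 77.4 -14.4  61.8]
 [115.2   0.2  66.8]
 [154.1  14.2  71.4]]
```

{"op": "servo_tool", "data": {
  "deltas": [-0.12,0,0,0,1,-0.1,0,0,0,1,-0.08,0,0,0,1,0,0,0,0,1]
}}

```text
t: 10.7
eef_pos: [556.5, -69.4, 84.6]
ee_rot: [[-0.999, -0.046, -0.001], [-0.046, 0.999, 0.0], [0.001, 0.0, -1.0]]
wrist_force: [-4.9, 1.7, 2.5]
gripper_width: 0.002
grasp_force: 2.7
```

{"op": "servo_tool", "data": {
  "deltas": [-0.06,0,0,0,1,-0.06,0,0,0,1,0,0,0,0,1,0,0,0,0,1]
}}

```text
t: 11.03
eef_pos: [559.8, -69.2, 84.6]
ee_rot: [[-0.999, -0.046, -0.001], [-0.046, 0.999, 0.0], [0.001, 0.0, -1.0]]
wrist_force: [-4.8, 1.9, 2.3]
gripper_width: -0.006
grasp_force: 2.7
```

```bash
python3 b.py
```

```text
[-4.81390448  1.86029295  2.29478819]
scene 601 [[ 91.  -18.8  60.9]
 [131.7  -5.5  66.4]
 [168.8  10.2  69.4]]
top 518 [[ 88.8 -14.4  61.9]
 [127.    0.2  66.8]
 [164.8  14.7  71.7]]
```

{"op": "servo_tool", "data": {
  "deltas": [-0.06,0,0,0,1,-0.04,0,0,0,1,0,0,0,0,1]
}}

```text
t: 11.38
eef_pos: [562.5, -69.0, 84.5]
ee_rot: [[-0.999, -0.046, -0.002], [-0.046, 0.999, 0.0], [0.002, 0.0, -1.0]]
wrist_force: [-7.6, 1.0, 3.0]
gripper_width: 0.002
grasp_force: 3.5
```

{"op": "servo_tool", "data": {
  "deltas": [0.3,0,0,0,1,0.3,0,0,0,1,0.4,0,0,0,1,0.4,0,0,0,1,0.4,0,0,0,1,0.5,0,0,0,1,0.5,0,0,0,1,0.5,0,0,0,1,0.5,0,0,0,1,0.5,0,0,0,1,0.5,0,0,0,1,0,0,-1,0,1,0,0,-1,0,1,0,0,-1,0,1,0,0,-1,0,1,0,0,-1,0,1,0,0,-1,0,1,0,0,-1,0,1,0,0,-1,0,1,0,0,-0.6,0,1]
}}

```text
t: 13.05
eef_pos: [419.4, -76.1, 345.7]
ee_rot: [[-0.999, -0.046, 0.004], [-0.046, 0.999, -0.002], [-0.004, -0.002, -1.0]]
wrist_force: [1.1, -0.1, -0.3]
gripper_width: -0.001
grasp_force: 0.0
```

```bash
python3 b.py; python3 - <<'E'
from h import *
p=look('top',-22,22,100,120,-190,-20)
look('scene',-22,22,60,120,-190,-90)
look('top',110,190,230,300)
cv2.imwrite('pics/t3.png',cv2.resize(p[90:330,200:460,::-1],None,fx=2.4,fy=2.4))
E
```

```text
[ 1.12248073 -0.05015697 -0.26817292]
scene 597 [[ 95.3 -18.7  61.2]
 [135.8  -5.7  66.5]
 [171.6  10.3  69.4]]
top 515 [[ 9.080e+01 -1.440e+01  6.190e+01]
 [ 1.286e+02  1.000e-01  6.670e+01]
 [ 1.672e+02  1.470e+01  7.120e+01]]
top 51 [[-171.2   -3.4  109.9]
 [-169.4    2.3  111.6]
 [-167.4    8.2  113.1]
 [-165.5   14.1  114.5]
 [-165.1   20.   116.8]]
scene 287 [[-165.   -20.3   63. ]
 [-163.7  -13.3   73.3]
 [-162.5   -4.4   86.7]
 [-161.4    4.7  100.3]
 [-160.1   11.9  109.9]]
top 390 [[-27.4 134.1 244.3]
 [ -9.9 139.3 274.2]
 [ 16.6 142.4 275.8]
 [ 40.6 144.8 277.7]
 [ 60.9 148.3 279.3]]
```

View pics/t3.png

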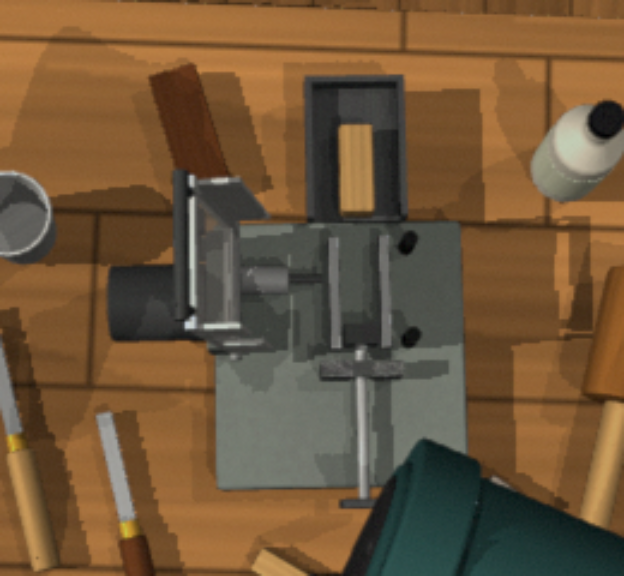

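The top crop shows the blank on the shelf at (356,168), the paddle back at its start (357,503), and the guard leaning back with its bar at (181,245).

{"op": "servo_tool", "data": {
  "deltas": [-0.68,0.54,0,0,1,-0.68,0.54,0,0,1,-0.68,0.54,0,0,1,-0.68,0.54,0,0,1,-0.68,0.54,0,0,1,-0.68,0.54,0,0,1,-0.68,0.54,0,0,1,-0.68,0.54,0,0,1,-0.68,0.54,0,0,1,-0.68,0.54,0,0,1,-0.68,0.54,0,0,1,-0.62,0.56,0,0,1,0,0,0,0,1,0,0,0.9,0,1,0,0,0.9,0,1,0,0,0.87,0,1,0,0,0,0,1]
}}

```text
t: 14.72
eef_pos: [650.7, 129.7, 256.9]
ee_rot: [[-0.999, -0.046, -0.009], [-0.046, 0.999, -0.001], [0.009, -0.0, -1.0]]
wrist_force: [-1.5, -0.4, -0.4]
gripper_width: 0.001
grasp_force: 0.0
```

{"op": "servo_tool", "data": {
  "deltas": [0,-0.4,0,0,1,0,-0.4,0,0,1,0,-0.2,0,0,1,0,-0.2,0,0,1,0,-0.2,0,0,1,0,-0.3,0,0,1,0,-0.3,0,0,1,0,-0.3,0,0,1,0,-0.3,0,0,1]
}}

```text
t: 15.47
eef_pos: [656.8, 51.3, 262.8]
ee_rot: [[-0.999, -0.046, 0.0], [-0.046, 0.999, -0.0], [-0.0, -0.0, -1.0]]
wrist_force: [0.7, 1.9, 0.8]
gripper_width: -0.003
grasp_force: 0.8
```

{"op": "servo_tool", "data": {
  "deltas": [0,-0.3,0,0,1,0,-0.3,0,0,1,0,-0.3,0.05,0,1,0,-0.3,0.1,0,1,0,-0.3,0.15,0,1,0,-0.3,0.2,0,1,0,-0.2,0.15,0,1,0,0,0,0,1]
}}

```text
t: 16.13
eef_pos: [659.2, -9.1, 241.8]
ee_rot: [[-0.999, -0.045, -0.002], [-0.045, 0.999, -0.0], [0.002, -0.0, -1.0]]
wrist_force: [-1.1, -0.1, 0.1]
gripper_width: 0.001
grasp_force: 0.0
```

```bash
python3 - <<'E'
from h import *
print(arm.read_state()['wrist_force'])
look('scene',10,70,200,290,35,75);look('scene',10,70,200,290,-40,0);look('top',10,70,200,290,35,75)
E
```

```text
[-1.0588214  -0.14255989  0.09245508]
scene 60 [[ 37.3  25.2 241.2]
 [ 43.4  26.3 259. ]
 [ 55.6  27.9 261.4]
 [ 68.9  29.6 262.5]
 [ 74.4  38.2 264.2]]
scene 24 [[-25.   25.  239.5]
 [-20.4  25.9 255.8]
 [-12.3  26.4 259.2]
 [ -6.7  27.9 260.9]
 [ -1.2  39.3 261.8]]
top 0
```

{"op": "servo_tool", "data": {
  "deltas": [0,0,-0.27,0,1,0,-0.25,0,0,1,0,-0.25,0.05,0,1,0,-0.25,0.1,0,1,0,-0.25,0.1,0,1,0,-0.25,0.1,0,1,0,-0.25,0.15,0,1,0,-0.2,0.15,0,1,0,0,0,0,1]
}}

```text
t: 17.03
eef_pos: [661.6, -60.1, 230.6]
ee_rot: [[-0.999, -0.045, -0.001], [-0.045, 0.999, -0.0], [0.001, -0.0, -1.0]]
wrist_force: [-0.0, -0.2, -0.4]
gripper_width: -0.0
grasp_force: 0.0
```

```bash
python3 - <<'E'
from h import *
s=arm.read_state();print(s['eef_pos'],s['wrist_force'])
look('scene',-50,40,180,270,35,75);look('scene',-50,40,180,270,-40,0)
E
```

```text
[661.61461584 -60.13667459 230.60014787] [-0.00133586 -0.1743665  -0.446357  ]
scene 58 [[ 36.1 -21.5 215.9]
 [ 46.5 -20.6 229.8]
 [ 58.7 -19.7 231.9]
 [ 69.3 -18.5 233.1]
 [ 74.7  -3.8 234.4]]
scene 6 [[-26.6 -22.3 229.1]
 [-21.9 -21.8 229.9]
 [-18.8 -20.6 230.8]
 [ -6.6 -19.7 232.2]
 [ -2.4 -19.5 233.3]]
```

{"op": "servo_tool", "data": {
  "deltas": [0,0,-0.5,0,1,0,0,-0.5,0,1,0,-0.4,0,0,1,0,-0.35,0,0,1,0,0,0.3,0,1,0,0,0.25,0,1,0,-0.17,0.17,0,1,0,-0.17,0.17,0,1,0,-0.17,0.17,0,1,0,-0.17,0.17,0,1,0,0,0,0,1]
}}

```text
t: 18.05
eef_pos: [663.5, -102.8, 223.3]
ee_rot: [[-0.999, -0.045, -0.001], [-0.045, 0.999, -0.0], [0.001, -0.0, -1.0]]
wrist_force: [-0.1, 0.1, 0.3]
gripper_width: 0.004
grasp_force: 0.0
```

```bash
python3 - <<'E'
from h import *
s=arm.read_state();print(s['eef_pos'],s['wrist_force'])
look('scene',-60,20,150,260,35,75);look('scene',-60,20,150,260,-40,0)
E
```

```text
[ 663.48341089 -102.82028658  223.31968135] [-0.12453673  0.11974365  0.29217225]
scene 54 [[ 38.4 -43.1 199.4]
 [ 47.4 -42.3 210. ]
 [ 57.8 -41.6 211.2]
 [ 69.2 -40.4 212.4]
 [ 73.4 -25.6 213.5]]
scene 11 [[-18.1 -43.5 209.9]
 [-11.9 -41.8 210.3]
 [ -9.4 -41.4 211.3]
 [ -6.1 -41.2 212.9]
 [ -2.2 -39.8 213.9]]
```

{"op": "servo_tool", "data": {
  "deltas": [0,-0.17,0.27,0,1,0,-0.17,0.27,0,1,0,-0.17,0.27,0,1,0,-0.14,0.28,0,1,0,-0.14,0.28,0,1,0,-0.14,0.28,0,1,0,-0.08,0.23,0,1,0,-0.08,0.23,0,1,0,-0.08,0.23,0,1,0,-0.07,0.23,0,1,0,0,0,0,1]
}}

```text
t: 19.07
eef_pos: [665.1, -138.8, 146.2]
ee_rot: [[-0.999, -0.046, -0.002], [-0.046, 0.999, 0.001], [0.002, 0.001, -1.0]]
wrist_force: [-0.0, 0.4, -1.2]
gripper_width: 0.002
grasp_force: 0.0
```

```bash
python3 - <<'E'
from h import *
s=arm.read_state();print(s['eef_pos'],s['wrist_force'])
look('scene',-110,-20,90,220,35,75);look('scene',-110,-20,90,220,-40,0)
E
```

```text
[ 665.08628452 -138.78193391  146.19672709] [-0.0241856   0.36515455 -1.16483243]
scene 100 [[ 35.2 -91.  128.8]
 [ 35.9 -83.7 132.9]
 [ 42.7 -82.2 135.3]
 [ 62.8 -80.5 210. ]
 [ 74.2 -61.8 217.2]]
scene 4
```

{"op": "servo_tool", "data": {
  "deltas": [0,-0.05,0.2,0,1,0,-0.05,0.2,0,1,0,-0.04,0.2,0,1,0,-0.02,0.2,0,1,0,-0.02,0.2,0,1,0,0,0.2,0,1,0,0,0.15,0,1,0,0,0.1,0,1,0,0,0,0,1]
}}

```text
t: 19.92
eef_pos: [665.5, -143.9, 103.5]
ee_rot: [[-0.999, -0.046, -0.001], [-0.046, 0.999, 0.0], [0.001, 0.0, -1.0]]
wrist_force: [-0.1, 0.0, -0.0]
gripper_width: -0.001
grasp_force: 0.0
```

{"op": "servo_tool", "data": {
  "deltas": [0,0,0.08,0,1,0,0,0.06,0,1,0,0,0,0,1,0,0,0,0,1]
}}

```text
t: 20.25
eef_pos: [665.8, -144.0, 100.1]
ee_rot: [[-0.999, -0.046, 0.0], [-0.046, 0.999, 0.0], [-0.0, 0.0, -1.0]]
wrist_force: [-0.4, 0.9, 0.6]
gripper_width: 0.004
grasp_force: 0.0
```

{"op": "servo_tool", "data": {
  "deltas": [0,0,0.06,0,1,0,0,0.06,0,1,0,0,0,0,1,0,0,0,0,1]
}}

```text
t: 20.58
eef_pos: [666.2, -144.2, 98.5]
ee_rot: [[-0.999, -0.046, 0.002], [-0.046, 0.999, -0.001], [-0.002, -0.001, -1.0]]
wrist_force: [-6.7, 0.8, 21.2]
gripper_width: 0.001
grasp_force: 10.2
```

The 21 N at the predicted height means the guard is on its stops. I'm retreating upwards and checking.

{"op": "servo_tool", "data": {
  "deltas": [0,0,-0.3,0,1,0,0,-0.7,0,1,0,0,-1,0,1,0,0,-1,0,1,0,0,-1,0,1,0,0,-1,0,1,0,0,-1,0,1,1,0,0,0,1,1,0,0,0,1,1,0,0,0,1,1,0,0,0,1,1,0,0,0,1,1,0,0,0,1,1,0,0,0,1,1,0,0,0,1,1,0,0,0,1,1,0,0,0,1,0,0,0,0,1]
}}

```text
t: 22.08
eef_pos: [362.3, -157.3, 277.1]
ee_rot: [[-0.999, -0.045, -0.0], [-0.045, 0.999, -0.0], [0.0, -0.0, -1.0]]
wrist_force: [0.3, 0.3, 1.0]
gripper_width: 0.002
grasp_force: 0.0
```

```bash
python3 b.py; python3 - <<'E'
from h import *
p=look('top',-95,-65,60,140);look('scene',-95,-65,60,140)
p,d=arm.capture('top');cv2.imwrite('pics/t4.png',cv2.resize(p[90:330,200:460,::-1],None,fx=2.4,fy=2.4))
E
```

```text
[0.28048354 0.27346939 1.01965886]
scene 603 [[ 95.  -18.9  60.8]
 [135.9  -5.8  66.3]
 [171.7  10.2  69.4]]
top 511 [[ 91.5 -14.5  62. ]
 [129.5   0.2  66.6]
 [167.6  14.6  71.4]]
top 251 [[-26.9 -85.7  83.4]
 [-11.  -83.   86.6]
 [ 14.9 -79.9  88.5]
 [ 39.2 -75.8  89.9]
 [ 62.2 -69.6  92.6]]
scene 57 [[-12.6 -89.8  82.6]
 [ 10.5 -89.2  85.1]
 [ 29.1 -88.4  86.4]
 [ 44.8 -87.9  87.4]
 [ 58.1 -87.1  89. ]]
```

View pics/t4.png

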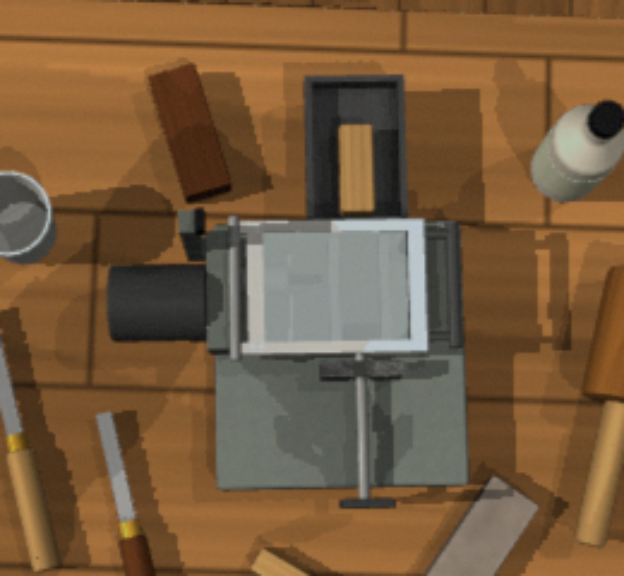

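The guard lies down (bar at (455,285), top 90 to 92 mm). The blank is on the shelf at (356,168), the ejector is back at (367,503) and the tools have not moved. I'm handing in.

```bash
python3 -c "
from bench import arm; print(arm.hand_in())"
```

```text
the job is handed in; nothing more can be done
None
```

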